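# Mark the balance point of a ballasted screen rail

## Task

The square tube on the step carries ballast at an unknown place inside, and its hanger clip belongs exactly at its balance point. Gently nudge the tube lengthwise out over the step's front edge until, let go, it just tips by its own weight onto the lower catch block. Then gently set the saddle clip astride the tube at the balance point you found, fully down on the tube, and leave the tube lying tipped, with everything else on the bench undisturbed.

Things in the scene. Friction and masses are not known exactly. Their poses are not given: they have to be found in the camera images.
- tube: Closed square aluminium tube, 25 x 25 x 400 mm, 0.4 to 0.7 kg, starting flat on the deck. Hidden ballast puts its balance point up to 38 mm either way from mid-length. Origin: centre of the underside, mid-length. y axis along it: +y to the tail (the end to push), -y to the overhanging nose; z up. Friction on the deck 0.4 to 0.8: 2 to 5 N slide it.
- tail (a point): Centre of the tube's tail end face (25 x 25 mm); axes as the tube's. A finger pushing here also holds the tail down by friction, so the tube tips freely only once the push is taken away.
- edge (a point): Middle of the straight front edge (the fulcrum) of the fixed step, at the deck top, 45 mm above the bench. x runs along the edge; -y is the way the tube is to slide, +y points back over the deck: 90 mm wide, 240 long. Two guide strips 8 mm high, 8 wide, 31 apart, lie on it from y 60 to 240, the tube between them.
- catch (a point): Middle of the top of the catch block (90 x 20 mm), 90 mm in front of the edge and 12 mm lower than the deck. Freed past its balance point, the tube drops about 0.12 rad until it lies on it, and stays there. Axes as the edge's.
- clip: Dark steel saddle clip, 50 g, standing on its two legs beside the step. Origin: centre of its underside. Top plate 37 (x) x 24 (y) x 4 mm, underside 16 mm above the origin; legs 16 mm deep, 31 apart inside, open along y. Fin to grip on the plate: 10 mm thick in y, 30 in x, 20 to 46 mm above the origin. Astride the tube, y lies along it; its middle is the mark.
- tin: Bystander: round tin, 84 mm wide, 100 mm high; origin at the centre of its foot.
- pot: Bystander: black plastic pot, 80 mm wide, 60 mm high; origin at the centre of its foot.
- driver: Bystander: screwdriver lying on the bench; origin at its underside, x along its length.
Things that resemble listed ones, but are neither listed nor needed, are in the scene too. Several things have the shape of the clip; the one meant has the colours described above.

How it is judged:
On the way, in this order (a step that is already met when the one before it is completed fails the run):
1. the tube, slid along and not touched by the robot, has tipped over the front edge onto the catch (angle between tube's own z axis and vertical between 0.08 and 0.25 rad and distance of tube from where it was at the start of the episode above 0.012 m and contact force between each of the arm, the fingers and tube below 0.05 N), for 0.3 s.
2. the clip sits astride the tube at its balance point (y of balance_c0 in the frame of clip between -0.007 and 0.007 m and x of balance_c0 in the frame of clip between -0.005 and 0.005 m and z of balance_c0 in the frame of clip between 0 and 0.007 m and angle between the y axis of clip and the y axis of tube, either way round below 0.12 rad), for 0.2 s.
At the end, for the whole second after the job is handed in: The tube lies tipped (0.08 to 0.25 rad) over the front edge of the step; the clip sits astride it, fully down (within 3.5 mm) and along it (within 0.12 rad), its middle within 7 mm of the tube's balance point; both at rest (all of step 2 and angle between tube's own z axis and vertical between 0.08 and 0.25 rad and linear speed of each of tube, clip below 0.02 m/s and contact force between tube and step above 1 N and contact force between clip and tube above 0.1 N); the robot touches nothing.
It fails at once if the robot presses on the tube with more than 15 N (contact force between any of the fingers, the arm and tube above 15 N).
It fails at once if the clip is pressed on the tube with more than 25 N (contact force between clip and tube above 25 N).
It fails at once if the tube falls off the step (angle between tube's own z axis and vertical above 0.5 rad or height (world z) of tube below 0.02 m).
It fails at once if a bystander is pushed or tipped (distance of any of tin, pot, driver from where it was at the start of the episode above 0.03 m).
It also fails if it takes over 72 s, if anything falls off the work surface, if the arm or the gripper's body presses on something with over 40 N, if the wrist force passes 120 N, or if a joint passes its speed limit or range.

## Robot

A 7-joint arm with a two-finger parallel gripper is mounted at the origin on the work surface. World frame = base frame: x ahead of the robot, y to its left, z up, the work surface at z = 0. Lengths are in m, angles in rad, forces in N, time in s.
With the tool pointing down it reaches from about 0.425 to 0.925 m from the base axis. Payload 6.8 kg.
Tool frame: the origin (TCP) lies between the finger pads; the fingertips stand 17 mm ahead of it and the grasp point (between the pads) lies 2 mm behind it; z points along the fingers, y is the direction in which the jaws open and shut (so a half turn about z gives the same grasp; the last joint's range is limited). The gripper opens to 85 mm and grips with 20 to 120 N. Pads are 22 mm wide; open, the fingers measure 114 mm over their backs; the gripper's body (76 mm by 85 mm) begins 54 mm behind the grasp point. The pads swing forward as they close: fully open they stand 13 mm farther back than shut.
Start: joints at [-1.308, 0.477, 0.022, 1.555, -0.011, 1.109, -0.083], TCP at [0.245, 0.629, 0.248] pointing down, gripper open.
Joint ranges: [-2.96, 2.96], [-0.34, 2.1], [-1.41, 1.46], [0.24, 2.44], [-1.37, 4.51], [0.17, 1.92], [-2.96, 2.96]. Speed limits (rad/s): [2.39, 2.39, 3.14, 3.14, 3.14, 3.14, 3.14].

## Interface

Orientations are given as a unit quaternion [w, x, y, z].
In Python, from station import bot gives the robot as it stands. The module is installed in compiled form; this text tells all that it offers.
- The arm moves only by the tool carry_out, never from a script. Its argument "moves" is a list of rows, each a list of 3 entries, a list of its own where there are three numbers: the turn, a rotation vector about the tool's x, y, z in degrees, then the shift along the tool's x, y, z in cm, then the finger opening in cm, from 0 to 8.54. A call has 1 to 5 rows; each row is the pose to reach, as a shift and turn from the pose commanded when the call began, along the tool's axes at that moment; what a row does not reach only later rows make up. A row lasts 1/8 s, in which the tool goes at most 62.5 mm and 10.7 degrees, less where a joint would pass 70% of its speed; a pose out of reach is approached as far as the arm can. A call with a gripper value outside its range is refused whole. The fingers move at their own pace and stop on an object; "newtons" is the grip in N (left out, the last holds). Time passes only in rows, so rows that repeat a pose let the fingers close. It gives the time, the measured TCP pose, the force and the opening at its end, in the units of the state.
- bot.get_obs(): the state, without advancing time (a new reading comes with each control period).
- bot.read_camera(name): name is "scene" or "top"; returns the picture (480x640x3 uint8, red, green, blue); there is no depth.
- bot.camera_info(name): a dict with "vertical_fov" (degrees; the focal length in pixels is half the picture's height over the tangent of half this angle, whatever the lens; pixels are square), "cx", "cy" (the principal point, pixels), "k1" (the pictures are not rectified: a ray, as slopes to the right and down, at radius r is drawn at 1 + k1 r^2 times it, then the intrinsics apply), "position" and "attitude" of the camera in the world. Camera axes: x right, y up, looking along -z (the intrinsics and any distortion apply to the point x, -y, -z); pixel columns grow to the right and rows downward; lengths in m; the calibration is good to about 2 mm. A picture is of the moment at which its call begins. camera_info takes no time and is no camera call.
- bot.hand_in(): hands the job in, once; it reports no verdict.
Trained networks look in the newest picture that a camera, given by its name, has taken for a name from the list of things; names that differ only in an ending like _2 or _b are one class to them, and where a whole thing is asked for, a point or a joint stands for the part that bears it (a point fixed in the world has none). Each returns a list of dicts, best first, with "score" (0 to 1); they miss things now and then, are a little off and sometimes report something else, mostly with a low value. They report only what shows in the picture. A call takes as long as a camera call. They do not tell look-alikes from the thing itself.
- bot.silhouettes(label, camera): "region" (480x640 bool, what is visible of it) and "location" ([column, row] in pixels, amid what is visible of it).
The state is a dict: "t": time; "q": joint angles; "joint_vel": joint speeds; "joint_torque": joint torques, N m; "eef_pos": TCP position; "tool_rot": TCP orientation; "contact_force": force on the tool from outside, world axes, zero at the start; "torque": the same for the moment, N m; "gripper_width": opening from 0.0 (shut) to 1.0 (fully open).
Only numpy, scipy, OpenCV 4.12 (cv2) and the standard library are available. Lean on these libraries where they do the work, as an engineer would, in place of code of your own. Each camera call takes 0.05 s, during which the arm holds its last target. There are 200 camera calls.

## Working session

There is one attempt and no reset: what is moved stays moved. The work goes in short steps, Python scripts to look and compute and a tool call to move; the robot and the scene stay as the last step left them, time stands still between calls to the robot, and variables do not carry over. Pictures are saved under pics/ and viewed, about 8 in all and at most 12, crops included, and the job is handed in when it is done.

Besides the shell and the picture viewer there is one more tool, called in YAML: its name, and indented under it one key for each argument. carry_out: Moves the arm, as the interface text tells. Its arguments: {"type":"object","properties":{"moves":{"type":"array"},"newtons":{"type":"number"}},"required":["moves"]}

```bash
mkdir -p pics
cat > h.py <<'E'
import numpy as np, cv2
from scipy.spatial.transform import Rotation as R
from station import bot
def cam(n):
    c=bot.camera_info(n); f=240/np.tan(np.radians(c['vertical_fov'])/2)
    a=np.array(c['attitude'],float)
    M=R.from_quat(np.r_[a[1:],a[0]]).as_matrix() if a.size==4 else a.reshape(3,3)
    return f,c['cx'],c['cy'],c['k1'],np.array(c['position']),M
def proj(n,P):
    f,cx,cy,k,p,M=cam(n); q=(np.atleast_2d(P)-p)@M
    u=q[:,0]/-q[:,2]; v=-q[:,1]/-q[:,2]; s=1+k*(u*u+v*v)
    return np.c_[cx+f*u*s,cy+f*v*s]
def ray(n,px):
    f,cx,cy,k,p,M=cam(n); px=np.atleast_2d(px).astype(float)
    d=np.c_[(px[:,0]-cx)/f,(px[:,1]-cy)/f]; x=d.copy()
    for _ in range(30): x=d/(1+k*(x**2).sum(1,keepdims=True))
    return p,np.c_[x[:,0],-x[:,1],-np.ones(len(x))]@M.T
def atz(n,px,z):
    p,d=ray(n,px); return p+d*((z-p[2])/d[:,2])[:,None]
def snap(n,name):
    im=bot.read_camera(n); cv2.imwrite('pics/'+name,im[:,:,::-1]); return im
E
python3 - <<'E'
from h import *
for n in('scene','top'):
    print(bot.camera_info(n)); snap(n,n+'0.png')
    for l in('tube','clip','tin','pot','driver'):
        for d in bot.silhouettes(l,n)[:4]:
            r=d['region']; ys,xs=np.nonzero(r)
            print(n,l,round(d['score'],2),np.round(d['location']),r.sum(),np.round(cv2.minAreaRect(np.c_[xs,ys].astype(np.float32))[0:3],1) if 0 else cv2.minAreaRect(np.c_[xs,ys].astype(np.float32)), np.round(atz(n,d['location'],0.02)[0],3))
print(bot.get_obs())
E
```

```text
{'vertical_fov': 44.777253479779844, 'cx': 313.622494957902, 'cy': 237.1385893444315, 'k1': -0.12947102342317576, 'position': array([ 1.12413904, -0.56802731,  0.6606012 ]), 'attitude': array([0.82372871, 0.41665942, 0.17098657, 0.34442638])}
scene tube 0.65 [321. 229.] 3396 ((328.084716796875, 222.701171875), (20.178964614868164, 194.99864196777344), 67.16634368896484) [0.503 0.072 0.02 ]
scene clip 0.94 [357. 308.] 575 ((355.33648681640625, 310.46893310546875), (25.161962509155273, 31.556427001953125), 62.10273361206055) [ 0.694 -0.039  0.02 ]
scene clip 0.81 [323. 291.] 524 ((321.2823486328125, 289.1861267089844), (30.554080963134766, 24.3197021484375), 38.1572265625) [ 0.629 -0.05   0.02 ]
scene clip 0.75 [296. 322.] 476 ((296.6191711425781, 319.5083923339844), (35.04670715332031, 16.79924964904785), 79.99201965332031) [ 0.65 -0.13  0.02]
scene tin 0.64 [206. 378.] 5179 ((203.89999389648438, 377.8000183105469), (92.19544982910156, 65.404541015625), 77.47119140625) [ 0.642 -0.298  0.02 ]
scene pot 0.76 [494. 214.] 1589 ((494.0, 215.5), (45.0, 42.0), 90.0) [0.707 0.354 0.02 ]
scene
[... 1575 characters left out ...]
[-1.30811266,  0.4769734 ,  0.02237888,  1.55539598, -0.01146917,
        1.1093098 , -0.08309193]), 'joint_vel': array([ 5.17993230e-04,  1.26725448e-03,  5.06526449e-04, -9.80952053e-05,
       -2.24899134e-03, -5.38496357e-04, -4.02110932e-05]), 'joint_torque': array([-1.55089318e-03, -5.96012056e+01,  1.60550315e+00, -2.81419247e+01,
        1.25336737e-02,  1.79231665e-03, -2.24578440e-05]), 'eef_pos': array([0.2445792 , 0.62914866, 0.24832706]), 'tool_rot': array([3.99340666e-06, 1.84322087e-01, 9.82865895e-01, 2.06240657e-05]), 'contact_force': array([ 0.4943111 , -0.11338968,  0.51999923]), 'torque': array([-0.003166  ,  0.02263653, -0.03338712]), 'gripper_width': 0.9988876396692707}
```

Run:
```python
import cv2
a=cv2.imread('pics/top0.png');cv2.imwrite('pics/top0c.png',cv2.resize(a[140:340,140:420],None,fx=2.85,fy=2.85,interpolation=cv2.INTER_CUBIC))
a=cv2.imread('pics/scene0.png');cv2.imwrite('pics/scene0c.png',cv2.resize(a[150:350,200:460],None,fx=3,fy=3,interpolation=cv2.INTER_CUBIC))
```

```text
(no output)
```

View pics/top0c.png

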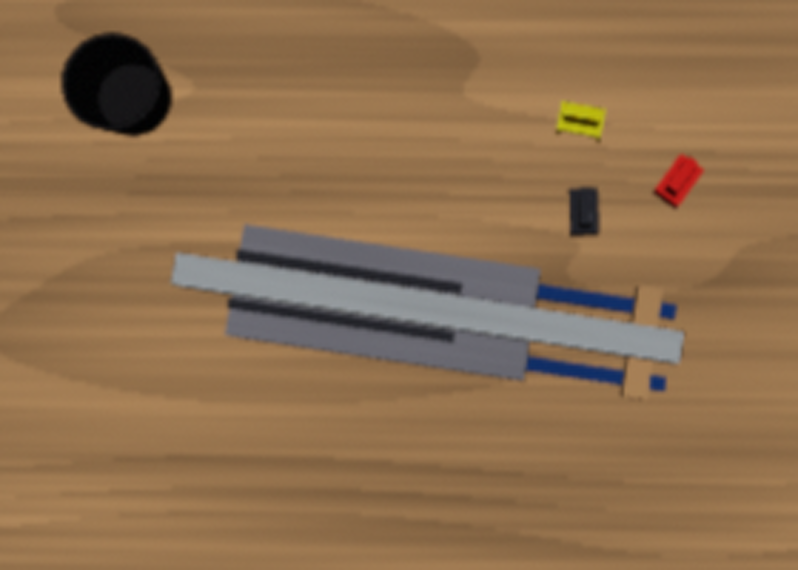

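View pics/scene0c.png

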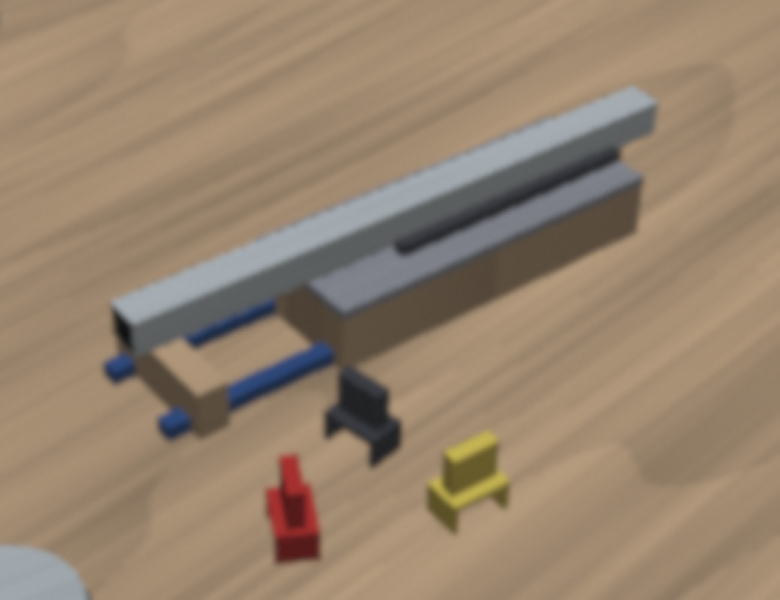

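The dark steel clip is at top-view pixel (345,214), which is (321,288) in the scene view. The red one at (381,203) and the yellow one at (344,181) are the wrong colour. The tube runs from its tail at about (201,235) to its nose at (379,262). Next I measure the tube, deck and clip from colour masks.

```bash
cat >> h.py <<'E'
from scipy.optimize import least_squares
def edges(n,im,lines3,w=7):
    """signed px distance of strongest gradient along the normal from projected 3D segments"""
    g=cv2.GaussianBlur(im,(0,0),0.8).astype(np.float32); res=[]
    for a,b in lines3:
        t=np.linspace(.06,.94,25)[:,None]; P=proj(n,a+(b-a)*t)
        d=P[-1]-P[0]; nn=np.array([-d[1],d[0]])/np.hypot(*d)
        s=np.arange(-w,w+.01,.5); Q=(P[:,None]+s[None,:,None]*nn).astype(np.float32)
        v=cv2.remap(g,Q[...,0],Q[...,1],cv2.INTER_LINEAR)
        G=np.abs(np.diff(v,axis=1)).sum(-1); G=cv2.GaussianBlur(G,(1,1),0)
        c=(s[1:]+s[:-1])/2; m=np.median(c[G.argmax(1)]); res.append(m)
    return np.array(res)
def box(x,y,yaw,L,W,z,tilt=0):
    """corners of rectangle whose long axis (local y) has direction yaw; x,y= origin on front (0..L) """
E
python3 - <<'E'
from h import *
im=cv2.imread('pics/top0.png')
hsv=cv2.cvtColor(im,cv2.COLOR_BGR2HSV)
c=lambda x,y:(int(140+x/2.85),int(140+y/2.85))
for nm,p in dict(tube=c(430,308),deck=c(500,275),clip=c(584,200),strip=c(430,285),wood=c(580,400)).items():
    print(nm,im[p[1],p[0]],hsv[p[1],p[0]])
roi=np.zeros(im.shape[:2],bool); roi[200:290,195:385]=1
tube=roi&(hsv[...,1]<45)&(hsv[...,2]>135)
deck=roi&(hsv[...,1]<70)&(hsv[...,2]>85)
deck[:, :219]=0
croi=np.zeros_like(roi); croi[202:226,335:355]=1
clip=croi&(hsv[...,2]<75)
for nm,m,z in(('tube',tube,.07),('deck',deck,.045),('clip',clip,.02)):
    k,l,st,_=cv2.connectedComponentsWithStats(m.astype(np.uint8)); i=1+st[1:,4].argmax(); ys,xs=np.nonzero(l==i)
    r=cv2.minAreaRect(np.c_[xs,ys].astype(np.float32)); B=cv2.boxPoints(r); W=atz('top',B,z)
    print(nm,st[i,4],r,'\n',np.round(B,1),'\n',np.round(W,4),'ctr',np.round(W.mean(0),4),'sides',np.linalg.norm(np.diff(W,axis=0),axis=1))
E
```

```text
tube [149 145 140] [103  15 149]
deck [112 105 106] [124  16 112]
clip [41 36 36] [120  31  41]
strip [45 40 40] [120  28  45]
wood [ 75 112 147] [ 15 125 147]
tube 1869 ((289.66217041015625, 247.47299194335938), (180.39671325683594, 11.437256813049316), 8.972626686096191) 
 [[199.7 239.1]
 [201.5 227.8]
 [379.6 255.9]
 [377.9 267.2]] 
 [[ 0.5507  0.2767  0.07  ]
 [ 0.5759  0.2737  0.07  ]
 [ 0.5172 -0.1219  0.07  ]
 [ 0.4922 -0.118   0.07  ]] ctr [0.534  0.0776 0.07  ] sides [0.02542223 0.39991002 0.02522441]
deck 4214 ((298.50628662109375, 249.258544921875), (162.68862915039062, 39.848228454589844), 8.61564826965332) 
 [[215.1 256.8]
 [221.1 217.4]
 [381.9 241.7]
 [375.9 281.1]] 
 [[ 0.513   0.2476  0.045 ]
 [ 0.6031  0.2369  0.045 ]
 [ 0.5507 -0.13    0.045 ]
 [ 0.4616 -0.1164  0.045 ]] ctr [0.5321 0.0596 0.045 ] sides [0.09075267 0.37063802 0.09012034]
clip 158 ((344.5, 214.0), (16.0, 9.0), 90.0) 
 [[340. 206.]
 [349. 206.]
 [349. 222.]
 [340. 222.]] 
 [[ 0.6361 -0.035   0.02  ]
 [ 0.6363 -0.0561  0.02  ]
 [ 0.5985 -0.0563  0.02  ]
 [ 0.5983 -0.0353  0.02  ]] ctr [ 0.6173 -0.0457  0.02  ] sides [0.0210783  0.037776   0.02100988]
```

```bash
cat > fit.py <<'E'
from h import *
def epts(n,im,a,b,z,w=5,k=15):
    a=np.array(a,float);b=np.array(b,float);t=np.linspace(0,1,k)[:,None]
    P=proj(n,np.c_[a+(b-a)*t,np.full(k,z)]); d=P[-1]-P[0]; nn=np.array([-d[1],d[0]])/np.hypot(*d)
    s=np.arange(-w,w+.01,.25); Q=(P[:,None]+s[None,:,None]*nn).astype(np.float32)
    g=cv2.GaussianBlur(im,(0,0),0.7).astype(np.float32)
    v=cv2.remap(g,Q[...,0],Q[...,1],cv2.INTER_CUBIC); G=np.abs(np.diff(v,axis=1)).sum(-1)
    c=(s[1:]+s[:-1])/2; i=G.argmax(1); pk=G.max(1)
    wgt=G*(np.abs(c[None]-c[i][:,None])<1.6); o=(wgt*c).sum(1)/wgt.sum(1)
    return atz(n,P+o[:,None]*nn,z)[:,:2],o,pk
E
python3 - <<'E'
from fit import *
C=atz('top',np.array([[539,270],[525,380],[243,226],[228,335]])/2.85+140,.045); print(np.round(C,4))
u=np.array([.1467,.9892]); v=np.array([.9892,-.1467])  # +y back, +x right-handed? x=v
e0=(C[0,:2]+C[1,:2])/2; print('edge0',e0, 'len',(C[2:,:2].mean(0)-e0)@u)
for n in('top','scene'):
    im=cv2.imread(f'pics/{n}0.png')
    for nm,y in(('front',0),('back',.24)):
        for s in(1,-1):
            p,o,pk=epts(n,im,e0+u*y+v*s*.018,e0+u*y+v*s*.042,.045)
            print(n,nm,s,'y',np.round([((p-e0)@u)[:7].mean(),((p-e0)@u)[7:].mean(),np.std((p-e0)@u)],4),pk.mean().round(0))
    for s in(1,-1):
        p,o,pk=epts(n,im,e0+u*.02+v*s*.045,e0+u*.22+v*s*.045,.045)
        print(n,'side',s,np.round([((p-e0)@v)[:7].mean(),((p-e0)@v)[7:].mean(),((p-e0)@v).std()],4))
# clip yaw: plate top z=.02, fin top z=.046
for n,sz in(('top',8),):
    im=cv2.imread('pics/top0.png'); print(im[200:228,334:356].max(-1))
im=cv2.imread('pics/scene0.png')
cv2.imwrite('pics/clip.png',np.hstack([cv2.resize(x,(390,390),interpolation=cv2.INTER_CUBIC) for x in(im[267:313,298:344],cv2.imread('pics/top0.png')[195:233,325:363])]))
E
```

```text
[[ 5.656e-01 -1.010e-02  4.500e-02]
 [ 4.780e-01  2.000e-04  4.500e-02]
 [ 5.988e-01  2.272e-01  4.500e-02]
 [ 5.114e-01  2.365e-01  4.500e-02]]
edge0 [ 0.5217972  -0.00498025] len 0.23915823497456917
top front 1 y [0.002  0.0017 0.0004] 13.0
top front -1 y [0.0015 0.0011 0.0007] 12.0
top back 1 y [0.2425 0.2416 0.0007] 14.0
top back -1 y [0.2424 0.2413 0.001 ] 14.0
top side 1 [0.0456 0.0453 0.0003]
top side -1 [-0.0448 -0.0458  0.0007]
scene front 1 y [-0.0004 -0.0004  0.0004] 18.0
scene front -1 y [-0.0035  0.003   0.0077] 6.0
scene back 1 y [0.2379 0.2355 0.006 ] 10.0
scene back -1 y [0.2352 0.2434 0.0097] 9.0
scene side 1 [0.0485 0.0476 0.0006]
scene side -1 [-0.0394 -0.0389  0.0009]
[[151 151 152 151 152 150 150 150 151 150 150 149 150 150 150 150 149 150
  148 149 148 148]
 [153 154 153 153 152 153 152 152 152 153 152 152 152 152 152 151 152 151
  151 152 151 151]
 [150 150 151 150 149 149 150 150 151 151 151 150 150 150 150 150 151 151
  151 150 150 151]
 [144 144 144 144 145 144 144 144 144 144 145 145 145 145 145 145 146 144
  145 146 145 145]
 [144 144 143 144 144 144 142 1
[... 1501 characters left out ...]
1  31  33  38  42  64 117 155
  159 159 158 159]
 [151 151 151 153 155 133  57  33  31  31  31  36  37  36  39  68 122 152
  155 154 154 154]
 [146 145 146 148 151 131  76  66  65  67  74  88  90  90  91 107 140 155
  155 155 155 155]
 [146 145 145 146 147 140 125 125 128 130 134 140 141 141 141 145 155 157
  158 157 156 156]
 [148 147 147 147 146 146 146 148 152 158 158 159 159 159 159 159 161 160
  160 160 159 159]
 [147 147 147 146 146 145 145 146 149 155 160 161 161 161 161 161 160 161
  160 161 159 160]
 [148 149 148 148 147 147 146 146 148 155 162 162 162 162 163 162 162 162
  161 161 161 161]
 [150 150 150 149 150 148 148 149 150 156 164 164 164 165 164 164 164 164
  164 163 163 163]]
```

View pics/clip.png

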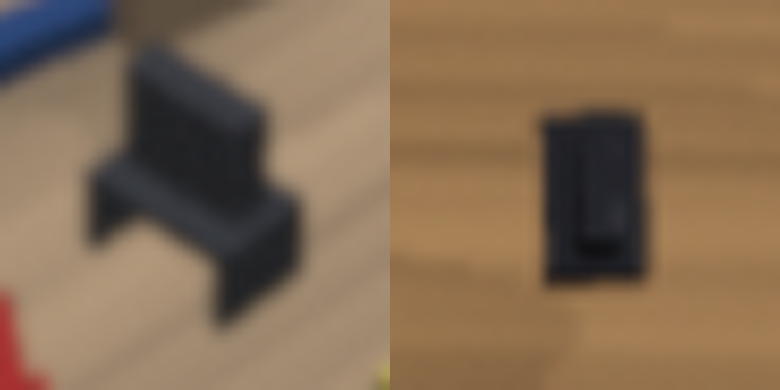

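Top-view sizes agree: tube 0.400 x 0.025 m, deck length 0.2404 m. I'll go to the tail now.

```bash
cat >> h.py <<'E'
def down(deg,tilt=None):
    c,s=np.cos(np.radians(deg)),np.sin(np.radians(deg)); return np.array([[c,s,0],[s,-c,0],[0,0,-1.]])
def goal(pos,Rt):
    o=bot.get_obs(); q=o['tool_rot']; A=R.from_quat(np.r_[q[1:],q[0]]).as_matrix()
    print('t',round(o['t'],2),'pos',np.round(o['eef_pos'],4),'F',np.round(o['contact_force'],2),'turn',np.round(R.from_matrix(A.T@Rt).as_rotvec(degrees=True),2),'shift cm',np.round(A.T@(np.array(pos)-o['eef_pos'])*100,2))
n=np.array([-.1467,-.9892]); TAIL=np.array([.5633,.2754]); EDGE=np.array([.5221,-.0032])
E
python3 -c "
from h import *
goal(np.r_[TAIL-n*.045,.14],down(81.6)); goal(np.r_[TAIL-n*.045,.075],down(81.6))"
```

```text
t 0.6 pos [0.2446 0.6291 0.2483] F [ 0.49 -0.11  0.52] turn [ 0.   -0.   77.16] shift cm [-41.53 -17.04  10.83]
t 0.6 pos [0.2446 0.6291 0.2483] F [ 0.49 -0.11  0.52] turn [ 0.   -0.   77.16] shift cm [-41.53 -17.04  17.33]
```

carry_out:
  moves:
    - [[0,0,10],[-5.5,-2.2,1.4],0]
    - [[0,0,20],[-11,-4.5,2.8],0]
    - [[0,0,30],[-16.5,-6.8,4.2],0]
    - [[0,0,40],[-22,-9,5.6],0]
    - [[0,0,50],[-27.5,-11.3,7],0]
  newtons: 40

```text
t: 1.23
eef_pos: [0.4612, 0.423, 0.1783]
tool_rot: [-0.0, 0.585, 0.811, 0.0]
contact_force: [-0.1, 0.3, -0.1]
gripper_width: 0.001
```

```bash
python3 -c "
from h import *
goal(np.r_[TAIL-n*.045,.075],down(81.6))"
```

```text
t 1.23 pos [0.4612 0.423  0.1783] F [-0.06  0.29 -0.07] turn [ 0.04 -0.04 26.84] shift cm [-13.22   7.04  10.32]
```

carry_out:
  moves:
    - [[0,0,9],[-4.4,2.4,3],0]
    - [[0,0,18],[-8.8,4.8,6],0]
    - [[0,0,27],[-13.2,7.1,8],0]
    - [[0,0,27.2],[-13.2,7.1,10.3],0]
    - [[0,0,27.2],[-13.2,7.1,10.3],0]

```text
t: 1.85
eef_pos: [0.5685, 0.3212, 0.0735]
tool_rot: [-0.0, 0.757, 0.653, -0.002]
contact_force: [-0.9, -0.2, -0.4]
gripper_width: 0.001
```

```bash
python3 -c "
from h import *
goal(np.r_[TAIL-n*.011,.075],down(81.6)); im=snap('scene','s1.png'); cv2.imwrite('pics/s1c.png',cv2.resize(im[110:290,260:480,::-1],None,fx=3,fy=3))"
```

```text
t 1.85 pos [0.5685 0.3212 0.0735] F [-0.85 -0.21 -0.37] turn [-0.17  0.14 -0.07] shift cm [-3.51  0.15 -0.14]
```

View pics/s1c.png

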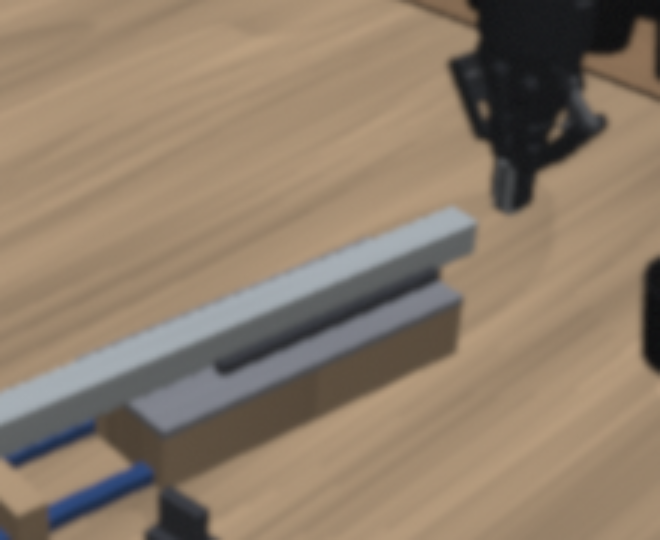

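carry_out:
  moves:
    - [[0,0,0],[-2.0,0.1,0],0]
    - [[0,0,0],[-2.6,0.1,0],0]
    - [[0,0,0],[-2.9,0.1,0],0]
    - [[0,0,0],[-3.2,0.1,0],0]
    - [[0,0,0],[-3.5,0.1,0],0]

```text
t: 2.52
eef_pos: [0.5654, 0.2875, 0.0754]
tool_rot: [-0.0, 0.757, 0.653, 0.0]
contact_force: [-0.7, 0.0, 0.1]
gripper_width: -0.002
```

carry_out:
  moves:
    - [[0,0,0],[-0.3,0,0],0]
    - [[0,0,0],[-0.6,0,0],0]
    - [[0,0,0],[-0.9,0,0],0]
    - [[0,0,0],[-1.2,0,0],0]
    - [[0,0,0],[-1.6,0,0],0]

```text
t: 3.15
eef_pos: [0.5631, 0.2714, 0.0754]
tool_rot: [-0.0, 0.757, 0.653, 0.0]
contact_force: [0.3, 2.8, -0.3]
gripper_width: 0.002
```

```bash
cat > tube.py <<'E'
from fit import *
def tubepose(tag):
    """tube top outline in top view (assuming z .07), and region ends"""
    im=bot.read_camera('top'); cv2.imwrite(f'pics/top_{tag}.png',im[:,:,::-1])
    hsv=cv2.cvtColor(im,cv2.COLOR_RGB2HSV); roi=np.zeros(im.shape[:2],bool); roi[200:310,195:450]=1
    m=roi&(hsv[...,1]<45)&(hsv[...,2]>135)
    k,l,st,_=cv2.connectedComponentsWithStats(m.astype(np.uint8)); i=1+st[1:,4].argmax(); ys,xs=np.nonzero(l==i)
    r=cv2.minAreaRect(np.c_[xs,ys].astype(np.float32)); W=atz('top',cv2.boxPoints(r),.07)[:,:2]
    s=(W-EDGE)@-n; t=np.sort(s)
    print('tube nose/tail y',np.round([t[:2].mean(),t[2:].mean()],4),'lateral',np.round(((W-EDGE)@np.array([.9892,-.1467])),4))
E
python3 -c "
from tube import *
tubepose('a'); goal(np.r_[TAIL-n*.011,.075],down(81.6))"
```

```text
tube nose/tail y [-0.1334  0.2659] lateral [-0.0136  0.0127  0.0131 -0.013 ]
t 3.2 pos [0.5631 0.2705 0.0754] F [-0.27  0.96  0.13] turn [ 0.    0.02 -0.08] shift cm [ 1.59 -0.05  0.04]
```

carry_out:
  moves:
    - [[0,0,0],[-0.4,0,0],0]
    - [[0,0,0],[-0.9,0,0],0]
    - [[0,0,0],[-1.4,0,0],0]
    - [[0,0,0],[-1.9,0,0],0]
    - [[0,0,0],[-2.4,0,0],0]

```text
t: 3.82
eef_pos: [0.5596, 0.2473, 0.0753]
tool_rot: [0.0, 0.757, 0.653, 0.0]
contact_force: [0.2, 3.2, 0.5]
gripper_width: -0.002
```

carry_out:
  moves:
    - [[0,0,0],[-0.2,0,0],0]
    - [[0,0,0],[-0.4,0,0],0]
    - [[0,0,0],[0.6,0,0],0]
    - [[0,0,0],[0.6,0,0],0]
    - [[0,0,0],[0.6,0,0],0]

```text
t: 4.45
eef_pos: [0.5603, 0.2534, 0.075]
tool_rot: [0.0, 0.757, 0.653, -0.0]
contact_force: [-0.3, -0.6, -0.5]
gripper_width: -0.001
```

```bash
cat >> tube.py <<'E'
def tail(tag):
    """scene view: topmost-right tip of tube; compare with flat and tipped predictions"""
    im=bot.read_camera('scene'); cv2.imwrite(f'pics/sc_{tag}.png',im[:,:,::-1])
    d=bot.silhouettes('tube','scene')[0]; ys,xs=np.nonzero(d['region']); i=xs.argmax()
    print('score',round(d['score'],2),'right end px',xs[i],ys[xs>=xs[i]-2].mean(),'left end',xs.min(),ys[xs<=xs.min()+2].mean())
E
python3 -c "
from tube import *
tubepose('b'); tail('b'); goal(np.r_[TAIL-n*.011,.075],down(81.6))"
```

```text
tube nose/tail y [-0.1616  0.2378] lateral [-0.0128  0.0133  0.0124 -0.0135]
score 0.91 right end px 402 194.31034482758622 left end 214 264.2962962962963
t 4.6 pos [0.5604 0.2532 0.0752] F [-0.01  0.19  0.3 ] turn [-0.01  0.03 -0.06] shift cm [ 3.34 -0.04  0.02]
```

carry_out:
  moves:
    - [[0,0,0],[-0.9,0,0],0]
    - [[0,0,0],[-1.4,0,0],0]
    - [[0,0,0],[-0.4,0,0],0]
    - [[0,0,0],[-0.4,0,0],0]
    - [[0,0,0],[-0.4,0,0],0]

```text
t: 5.22
eef_pos: [0.5598, 0.2499, 0.0752]
tool_rot: [0.0, 0.757, 0.653, -0.0]
contact_force: [0.8, -1.1, 0.1]
gripper_width: -0.0
```

```bash
python3 -c "
from tube import *
tubepose('c1'); tail('c1')"
```

```text
tube nose/tail y [-0.1666  0.233 ] lateral [-0.0131  0.0132  0.0127 -0.0134]
score 0.82 right end px 400 194.5 left end 212 266.0
```

carry_out:
  moves:
    - [[0,0,0],[-0.9,0,0],0]
    - [[0,0,0],[-1.4,0,0],0]
    - [[0,0,0],[-0.4,0,0],0]
    - [[0,0,0],[-0.4,0,0],0]
    - [[0,0,0],[-0.4,0,0],0]

```text
t: 6.0
eef_pos: [0.5592, 0.246, 0.0752]
tool_rot: [0.0, 0.757, 0.653, -0.0]
contact_force: [-0.1, 0.7, -0.1]
gripper_width: 0.004
```

```bash
python3 -c "
from tube import *
tubepose('c2'); tail('c2')"
```

```text
tube nose/tail y [-0.1702  0.2295] lateral [-0.013   0.0133  0.0126 -0.0135]
score 0.92 right end px 399 195.5 left end 210 266.19354838709677
```

carry_out:
  moves:
    - [[0,0,0],[-0.9,0,0],0]
    - [[0,0,0],[-1.4,0,0],0]
    - [[0,0,0],[-0.4,0,0],0]
    - [[0,0,0],[-0.4,0,0],0]
    - [[0,0,0],[-0.4,0,0],0]

```text
t: 6.78
eef_pos: [0.5586, 0.242, 0.0752]
tool_rot: [-0.0, 0.757, 0.653, -0.0]
contact_force: [0.6, 0.2, 0.6]
gripper_width: 0.004
```

```bash
python3 -c "
from tube import *
tubepose('c3'); tail('c3')"
```

```text
tube nose/tail y [-0.1742  0.2261] lateral [-0.0128  0.0135  0.0125 -0.0136]
score 0.74 right end px 397 195.68965517241378 left end 208 267.94117647058823
```

carry_out:
  moves:
    - [[0,0,0],[-0.9,0,0],0]
    - [[0,0,0],[-1.4,0,0],0]
    - [[0,0,0],[-0.4,0,0],0]
    - [[0,0,0],[-0.4,0,0],0]
    - [[0,0,0],[-0.4,0,0],0]

```text
t: 7.55
eef_pos: [0.558, 0.2381, 0.0752]
tool_rot: [-0.0, 0.757, 0.653, -0.0]
contact_force: [0.7, 0.1, -0.7]
gripper_width: 0.0
```

```bash
python3 -c "
from tube import *
tubepose('c4'); tail('c4')"
```

```text
tube nose/tail y [-0.1782  0.2225] lateral [-0.0126  0.0136  0.0124 -0.0137]
score 0.89 right end px 396 197.0 left end 206 269.77142857142854
```

carry_out:
  moves:
    - [[0,0,0],[-0.9,0,0],0]
    - [[0,0,0],[-1.4,0,0],0]
    - [[0,0,0],[-0.4,0,0],0]
    - [[0,0,0],[-0.4,0,0],0]
    - [[0,0,0],[-0.4,0,0],0]

```text
t: 8.32
eef_pos: [0.5575, 0.234, 0.0752]
tool_rot: [0.0, 0.757, 0.653, -0.0]
contact_force: [-0.7, -0.7, 0.5]
gripper_width: 0.001
```

```bash
python3 -c "
from tube import *
tubepose('c5'); tail('c5')"
```

```text
tube nose/tail y [-0.1825  0.2181] lateral [-0.0117  0.0143  0.0115 -0.0143]
score 0.56 right end px 395 196.95652173913044 left end 203 269.1818181818182
```

carry_out:
  moves:
    - [[0,0,0],[-0.9,0,0],0]
    - [[0,0,0],[-1.4,0,0],0]
    - [[0,0,0],[-0.4,0,0],0]
    - [[0,0,0],[-0.4,0,0],0]
    - [[0,0,0],[-0.4,0,0],0]

```text
t: 9.1
eef_pos: [0.5569, 0.2301, 0.0752]
tool_rot: [0.0, 0.757, 0.653, -0.0]
contact_force: [0.7, -0.3, 0.7]
gripper_width: 0.0
```

```bash
python3 -c "
from tube import *
tubepose('c6'); tail('c6')"
```

```text
tube nose/tail y [-0.1864  0.2137] lateral [-0.0117  0.0143  0.0115 -0.0143]
score 0.89 right end px 394 198.0 left end 201 269.94444444444446
```

carry_out:
  moves:
    - [[0,0,0],[-0.9,0,0],0]
    - [[0,0,0],[-1.4,0,0],0]
    - [[0,0,0],[-0.4,0,0],0]
    - [[0,0,0],[-0.4,0,0],0]
    - [[0,0,0],[-0.4,0,0],0]

```text
t: 9.88
eef_pos: [0.5563, 0.2262, 0.0752]
tool_rot: [0.0, 0.757, 0.653, -0.0]
contact_force: [1.0, -0.4, -0.2]
gripper_width: -0.002
```

```bash
python3 -c "
from tube import *
tubepose('c7'); tail('c7')"
```

```text
tube nose/tail y [-0.1904  0.21  ] lateral [-0.0124  0.0141  0.0125 -0.0138]
score 0.58 right end px 392 198.17391304347825 left end 198 270.10714285714283
```

carry_out:
  moves:
    - [[0,0,0],[-0.9,0,0],0]
    - [[0,0,0],[-1.4,0,0],0]
    - [[0,0,0],[-0.4,0,0],0]
    - [[0,0,0],[-0.4,0,0],0]
    - [[0,0,0],[-0.4,0,0],0]

```text
t: 10.65
eef_pos: [0.5557, 0.2222, 0.0752]
tool_rot: [0.0, 0.757, 0.653, -0.0]
contact_force: [-0.6, -0.0, 0.0]
gripper_width: -0.003
```

```bash
python3 -c "
from tube import *
tubepose('c8'); tail('c8')"
```

```text
tube nose/tail y [-0.194   0.2068] lateral [-0.0119  0.0143  0.0122 -0.0138]
score 0.93 right end px 389 199.6206896551724 left end 196 271.3076923076923
```

carry_out:
  moves:
    - [[0,0,0],[-0.9,0,0],0]
    - [[0,0,0],[-1.4,0,0],0]
    - [[0,0,0],[-0.4,0,0],0]
    - [[0,0,0],[-0.4,0,0],0]
    - [[0,0,0],[-0.4,0,0],0]

```text
t: 11.42
eef_pos: [0.5551, 0.2182, 0.0752]
tool_rot: [0.0, 0.757, 0.653, -0.0]
contact_force: [0.8, -0.2, 0.3]
gripper_width: -0.004
```

```bash
python3 -c "
from tube import *
tubepose('c9'); tail('c9')"
```

```text
tube nose/tail y [-0.198   0.2024] lateral [-0.0118  0.0144  0.0122 -0.0138]
score 0.85 right end px 388 200.0 left end 194 271.92
```

carry_out:
  moves:
    - [[0,0,0],[-0.9,0,0],0]
    - [[0,0,0],[-1.4,0,0],0]
    - [[0,0,0],[-0.4,0,0],0]
    - [[0,0,0],[-0.4,0,0],0]
    - [[0,0,0],[-0.4,0,0],0]

```text
t: 12.2
eef_pos: [0.5545, 0.2142, 0.0752]
tool_rot: [0.0, 0.757, 0.653, -0.0]
contact_force: [0.6, -0.7, -0.2]
gripper_width: -0.0
```

```bash
python3 -c "
from tube import *
tubepose('c10'); tail('c10')"
```

```text
tube nose/tail y [-0.2022  0.1983] lateral [-0.0115  0.0145  0.0118 -0.014 ]
score 0.85 right end px 387 201.0 left end 192 274.0833333333333
```

carry_out:
  moves:
    - [[0,0,0],[-0.9,0,0],0]
    - [[0,0,0],[-1.4,0,0],0]
    - [[0,0,0],[-0.4,0,0],0]
    - [[0,0,0],[-0.4,0,0],0]
    - [[0,0,0],[-0.4,0,0],0]

```text
t: 12.98
eef_pos: [0.5539, 0.2103, 0.0752]
tool_rot: [0.0, 0.757, 0.653, -0.0]
contact_force: [0.3, -0.6, -0.0]
gripper_width: 0.003
```

```bash
python3 -c "
from tube import *
tubepose('c11'); tail('c11')"
```

```text
tube nose/tail y [-0.2062  0.1943] lateral [-0.0107  0.0152  0.0116 -0.014 ]
score 0.87 right end px 386 201.2 left end 189 274.4347826086956
```

carry_out:
  moves:
    - [[0,0,0],[-0.9,0,0],0]
    - [[0,0,0],[-1.4,0,0],0]
    - [[0,0,0],[-0.4,0,0],0]
    - [[0,0,0],[-0.4,0,0],0]
    - [[0,0,0],[-0.4,0,0],0]

```text
t: 13.75
eef_pos: [0.5533, 0.2063, 0.0752]
tool_rot: [0.0, 0.757, 0.653, -0.0]
contact_force: [0.6, -0.3, -0.1]
gripper_width: -0.003
```

```bash
python3 -c "
from tube import *
tubepose('c12'); tail('c12')"
```

```text
tube nose/tail y [-0.2066  0.1892] lateral [-0.01    0.0164  0.0114 -0.0148]
score 0.96 right end px 384 195.16666666666666 left end 188 284.53333333333336
```

The tube tipped on that nudge: the tail end rose and the nose dropped about 10 px. The balance point is within 0 to 4 mm in front of the edge. I'll back off and raise the arm, then check.

carry_out:
  moves:
    - [[0,0,0],[1.5,0,0],0]
    - [[0,0,0],[3,0,0],0]
    - [[0,0,0],[3,0,-5],0]
    - [[0,0,0],[3,0,-11],0]
    - [[0,0,0],[3,0,-16],4.5]

```text
t: 14.52
eef_pos: [0.5581, 0.2374, 0.2377]
tool_rot: [0.0, 0.757, 0.654, 0.001]
contact_force: [1.2, 0.5, -0.0]
gripper_width: 0.199
```

```bash
cat >> tube.py <<'E'
TILT=.12
zt=np.r_[n*np.sin(TILT),np.cos(TILT)]; yt=np.r_[-n*np.cos(TILT),np.sin(TILT)]; xt=np.cross(yt,zt)
def tp(x,y,z,e=EDGE): # tube-frame point relative to fulcrum; y to tail
    return np.r_[e,.045]+x*xt+y*yt+z*zt
E
python3 - <<'E'
from tube import *
tubepose('d'); tail('d')
print(bot.get_obs()['q'].round(2), 'x',xt)
goal([.6173,-.046,.16],down(1.7)); goal([.6173,-.046,.16],down(181.7))
for nm in('sc_d','top_d'):
    a=cv2.imread(f'pics/{nm}.png'); c='scene' if nm[0]=='s' else 'top'
    for dy in(-.2075,.1925):
        q=proj(c,[tp(s*.0125,dy,z) for s,z in((1,0),(1,.025),(-1,.025),(-1,0))]); print(c,q.round(1).tolist())
        cv2.polylines(a,[np.round(q*16).astype(int)],True,(0,0,255),1,cv2.LINE_AA,4)
    q=proj(c,[np.r_[EDGE+s*np.array([.9892,-.1467]),.045] for s in(-.045,.045)]); cv2.polylines(a,[np.round(q*16).astype(int)],False,(0,255,255),1,cv2.LINE_AA,4)
    o=a[165:305,160:420] if c=='scene' else a[190:300,200:420]
    cv2.imwrite(f'pics/{nm}_o.png',cv2.resize(o,(780,int(780*o.shape[0]/o.shape[1])),interpolation=cv2.INTER_CUBIC)[:590])
x=[cv2.imread(f'pics/{k}_o.png') for k in('sc_d','top_d')]
v=np.vstack(x); cv2.imwrite('pics/d_o.png',cv2.resize(v,None,fx=590/v.shape[0],fy=590/v.shape[0]))
E
```

```text
tube nose/tail y [-0.2069  0.1892] lateral [-0.01    0.0164  0.0113 -0.0148]
score 0.92 right end px 384 195.0 left end 188 284.6190476190476
[-0.83  0.39  0.43  1.76 -0.19  1.02 -0.48] x [ 9.89200000e-01 -1.46700000e-01 -3.46944695e-18]
t 14.68 pos [0.5595 0.2378 0.2386] F [-0.14 -0.26  0.12] turn [ 5.000e-02 -4.100e-01  7.992e+01] shift cm [-27.27   9.81   7.78]
t 14.68 pos [0.5595 0.2378 0.2386] F [-0.14 -0.26  0.12] turn [ 4.3000e-01  6.0000e-02 -1.0007e+02] shift cm [-27.27   9.81   7.78]
scene [[199.4, 300.3], [196.0, 289.6], [188.9, 281.2], [192.4, 292.0]]
scene [[385.1, 197.7], [384.9, 187.0], [376.1, 181.3], [376.4, 192.0]]
top [[414.8, 263.0], [418.3, 262.8], [416.7, 273.8], [413.3, 273.8]]
top [[241.8, 234.2], [241.0, 233.3], [238.9, 244.6], [239.9, 245.3]]
```

View pics/d_o.png

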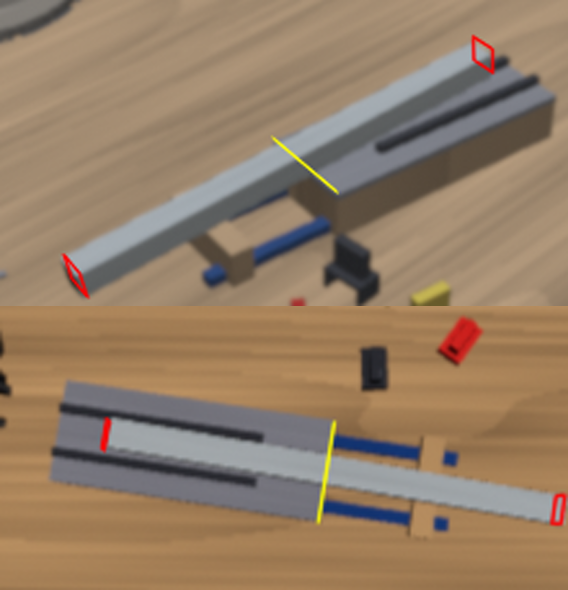

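The tube lies tipped on the catch: tail at scene (384,195), nose at (188,285). The projected tail end matches the picture. Next, the dark clip.

carry_out:
  moves:
    - [[0,0,10],[-5.4,1.9,0],4.5]
    - [[0,0,20],[-10.8,3.9,0],4.5]
    - [[0,0,30],[-16.2,5.8,1],4.5]
    - [[0,0,40],[-21.6,7.8,2],4.5]
    - [[0,0,50],[-27.2,9.8,3],4.5]

```text
t: 15.3
eef_pos: [0.6148, -0.0479, 0.2036]
tool_rot: [-0.0, 0.963, 0.27, -0.001]
contact_force: [0.6, 0.6, -0.2]
gripper_width: 0.531
```

Run:
```python
from tube import *
goal([.6173,-.046,.10],down(1.7)); goal([.6173,-.046,.042],down(1.7))
```

```text
t 15.3 pos [ 0.6148 -0.0479  0.2036] F [ 0.64  0.63 -0.25] turn [-0.03  0.09 29.63] shift cm [ 0.33 -0.02 10.36]
t 15.3 pos [ 0.6148 -0.0479  0.2036] F [ 0.64  0.63 -0.25] turn [-0.03  0.09 29.63] shift cm [ 0.34 -0.02 16.16]
```

carry_out:
  moves:
    - [[0,0,10],[0.1,0,4],4.5]
    - [[0,0,20],[0.1,0,8],4.5]
    - [[0,0,30],[0.1,0,10.4],4.5]
    - [[0,0,30],[0.1,0,10.4],4.5]
    - [[0,0,30],[0.1,0,10.4],4.5]

```text
t: 15.92
eef_pos: [0.616, -0.0469, 0.1016]
tool_rot: [0.0, 1.0, 0.015, 0.0]
contact_force: [0.5, 0.1, -0.2]
gripper_width: 0.525
```

Run:
```python
from tube import *
goal([.6173,-.046,.042],down(1.7))
im=snap('scene','g0.png'); t=snap('top','g0t.png')
cv2.imwrite('pics/g0c.png',np.hstack([cv2.resize(x[...,::-1],(390,390),interpolation=cv2.INTER_CUBIC) for x in(im[240:340,270:370],t[165:235,310:380])]))
```

```text
t 15.93 pos [ 0.616  -0.0469  0.1016] F [ 0.51  0.11 -0.15] turn [ 0.03 -0.01  0.07] shift cm [ 0.13 -0.09  5.96]
```

View pics/g0c.png

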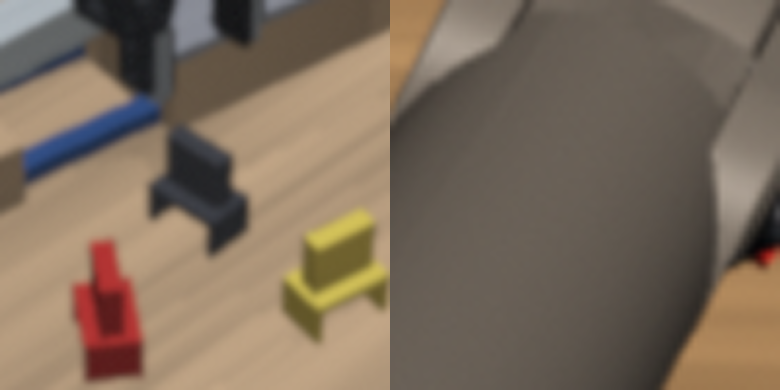

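carry_out:
  moves:
    - [[0,0,0],[0.1,-0.1,3],4.5]
    - [[0,0,0],[0.1,-0.1,5],4.5]
    - [[0,0,0],[0.1,-0.1,6],4.5]
    - [[0,0,0],[0.1,-0.1,6],4.5]
    - [[0,0,0],[0.1,-0.1,6],4.5]
  newtons: 30

```text
t: 16.65
eef_pos: [0.6172, -0.0464, 0.042]
tool_rot: [0.0, 1.0, 0.013, 0.001]
contact_force: [1.4, -0.4, 1.7]
gripper_width: 0.525
```

carry_out:
  moves:
    - [[0,0,0],[0,0,0],0]
    - [[0,0,0],[0,0,0],0]
    - [[0,0,0],[0,0,0],0]
    - [[0,0,0],[0,0,0],0]
    - [[0,0,0],[0,0,0],0]

```text
t: 17.27
eef_pos: [0.617, -0.046, 0.0417]
tool_rot: [-0.0, 1.0, 0.014, 0.0]
contact_force: [-0.6, 0.4, 6.2]
gripper_width: 0.108
```

Run:
```python
from tube import *
goal([.6173,-.046,.042],down(1.7)); print(bot.get_obs()['gripper_width'])
im=snap('scene','g1.png')
cv2.imwrite('pics/g1c.png',cv2.resize(im[230:340,270:370,::-1],None,fx=5,fy=5,interpolation=cv2.INTER_CUBIC))
```

```text
t 17.27 pos [ 0.617  -0.046   0.0417] F [-0.58  0.43  6.24] turn [-0.01 -0.04 -0.14] shift cm [ 0.03 -0.   -0.03]
0.10762034584959676
```

View pics/g1c.png

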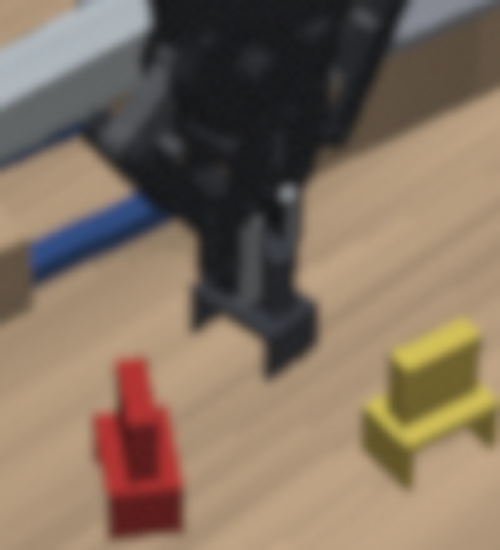

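```bash
cat >> tube.py <<'E'
RP=np.c_[xt,-yt,-zt]
def place(h,y=-.002,x=.0015,H=.0417): # h = clip height above seated; TCP goal
    return tp(x,y,.009+H+h)
E
python3 - <<'E'
from tube import *
goal([.617,-.046,.16],down(1.7)); print('hover',place(.04)); goal(place(.04),RP)
E
```

```text
t 17.32 pos [ 0.617  -0.046   0.0417] F [-0.29  1.1   5.65] turn [-0.01 -0.04 -0.14] shift cm [ 1.000e-02 -1.000e-02 -1.183e+01]
hover [ 0.52169966 -0.01612485  0.13480832]
t 17.32 pos [ 0.617  -0.046   0.0417] F [-0.29  1.1   5.65] turn [6.84 0.56 9.98] shift cm [-9.44 -3.25 -9.31]
```

carry_out:
  moves:
    - [[0,0,0],[0,0,-1.5],0]
    - [[0,0,0],[0,0,-5],0]
    - [[0,0,0],[0,0,-9.3],0]
    - [[3.4,0.3,5],[-4.7,-1.6,-9.3],0]
    - [[6.8,0.6,10],[-9.4,-3.2,-9.3],0]

```text
t: 17.95
eef_pos: [0.5212, -0.0164, 0.1353]
tool_rot: [-0.06, 0.995, -0.075, 0.005]
contact_force: [-0.0, 0.2, -0.6]
gripper_width: 0.109
```

carry_out:
  moves:
    - [[0,0,0],[0,0,0],0]
    - [[0,0,0],[0,0,0],0]
    - [[0,0,0],[0,0,0],0]

```text
t: 18.32
eef_pos: [0.5232, -0.0167, 0.1347]
tool_rot: [-0.059, 0.996, -0.073, 0.005]
contact_force: [1.3, -0.3, -0.6]
gripper_width: 0.108
```

Run:
```python
from tube import *
goal(place(.04),RP); goal(place(.015),RP); print(bot.get_obs()['gripper_width'])
im=snap('scene','p0.png'); tubepose('p0')
a=im[...,::-1].copy()
o=bot.get_obs(); q=o['tool_rot']; A=R.from_quat(np.r_[q[1:],q[0]]).as_matrix()
C=lambda x,y,z:o['eef_pos']+A@np.array([x,-y,.0417-z])
pl=[C(s*.0185,-.012,.02) for s in(-1,1)]+[C(s*.0185,.012,.02) for s in(1,-1)]
leg=[C(s*.0185,-.012,0) for s in(-1,1)]
big=cv2.resize(a[160:290,220:350],None,fx=4.5,fy=4.5,interpolation=cv2.INTER_CUBIC)
cv2.imwrite('pics/p0c.png',big)
print(((proj('scene',pl+leg)-[220,160])*4.5).round(0).tolist())
```

```text
t 18.32 pos [ 0.5232 -0.0167  0.1347] F [ 1.27 -0.26 -0.63] turn [ 0.09 -0.09  0.04] shift cm [-0.16 -0.04 -0.01]
t 18.32 pos [ 0.5232 -0.0167  0.1347] F [ 1.27 -0.26 -0.63] turn [ 0.09 -0.09  0.04] shift cm [-0.16 -0.04  2.49]
0.10801940439202384
tube nose/tail y [0.0276 0.1892] lateral [-0.0085  0.0156  0.0136 -0.0103]
[[279.0, 218.0], [335.0, 264.0], [388.0, 236.0], [331.0, 192.0], [286.0, 260.0], [341.0, 305.0]]
```

View pics/p0c.png

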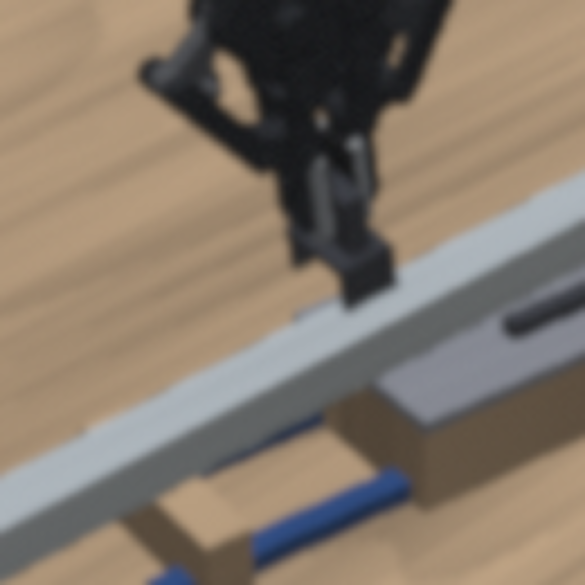

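carry_out:
  moves:
    - [[0,0,0],[-0.2,-0.05,0.7],0]
    - [[0,0,0],[-0.2,-0.05,1.4],0]
    - [[0,0,0],[-0.2,-0.05,2.0],0]
    - [[0,0,0],[-0.2,-0.05,2.0],0]
    - [[0,0,0],[-0.2,-0.05,2.0],0]

```text
t: 19.05
eef_pos: [0.5203, -0.0136, 0.1145]
tool_rot: [-0.059, 0.996, -0.074, 0.004]
contact_force: [0.2, -0.6, -0.8]
gripper_width: 0.107
```

Run:
```python
from tube import *
goal(place(.02),RP)
im=snap('scene','p1.png'); a=im[...,::-1].copy()
# tube lateral in scene: search offset x of the near top edge and bottom edge, tube frame
g=cv2.cvtColor(cv2.GaussianBlur(a,(0,0),.6),cv2.COLOR_BGR2GRAY).astype(np.float32)
for z,xs in((.025,.0125),(.025,-.0125),(0,.0125)):
    offs=np.arange(-.006,.0121,.0005); V=[]
    for o in offs:
        q=proj('scene',[tp(xs+o,y,z) for y in np.r_[np.linspace(-.19,-.11,40),np.linspace(.04,.09,30)]]).astype(np.float32)
        V.append(cv2.remap(g,q[:,0],q[:,1],cv2.INTER_LINEAR).mean())
    d=np.abs(np.diff(V)); print(z,xs,'offset mm',((offs[:-1]+offs[1:])/2)[d.argsort()[::-1][:4]]*1e3,d.max().round(1))
o=bot.get_obs(); q=o['tool_rot']; A=R.from_quat(np.r_[q[1:],q[0]]).as_matrix()
C=lambda x,y,z:o['eef_pos']+A@np.array([x,-y,.0417-z])
x0,y0,f=265,190,11
big=cv2.resize(a[y0:y0+54,x0:x0+64],None,fx=f,fy=f,interpolation=cv2.INTER_CUBIC); cv2.imwrite('pics/p1c.png',big)
for nm,P in dict(plateL_nose=(-.0185,-.012,.02),plateR_nose=(.0185,-.012,.02),plateR_tail=(.0185,.012,.02),legRn=(.0185,-.012,0),legRt=(.0185,.012,0),legLn=(-.0185,-.012,0)).items():
    print(nm,[((proj('scene',C(P[0]+k,P[1],P[2]))[0]-[x0,y0])*f).round(0).tolist() for k in(0,.005)])
```

```text
t 19.05 pos [ 0.5203 -0.0136  0.1145] F [ 0.21 -0.65 -0.78] turn [ 0.06 -0.01 -0.03] shift cm [ 0.17 -0.02 -0.04]
0.025 0.0125 offset mm [3.25 2.75 3.75 2.25] 4.8
0.025 -0.0125 offset mm [2.75 2.25 3.25 1.75] 1.9
0 0.0125 offset mm [ 0.25  0.75 -0.25  1.25] 2.5
plateL_nose [[196.0, 295.0], [214.0, 310.0]]
plateR_nose [[331.0, 406.0], [350.0, 421.0]]
plateR_tail [[457.0, 339.0], [476.0, 354.0]]
legRn [[345.0, 505.0], [364.0, 521.0]]
legRt [[470.0, 438.0], [489.0, 453.0]]
legLn [[212.0, 393.0], [229.0, 408.0]]
```

View pics/p1c.png

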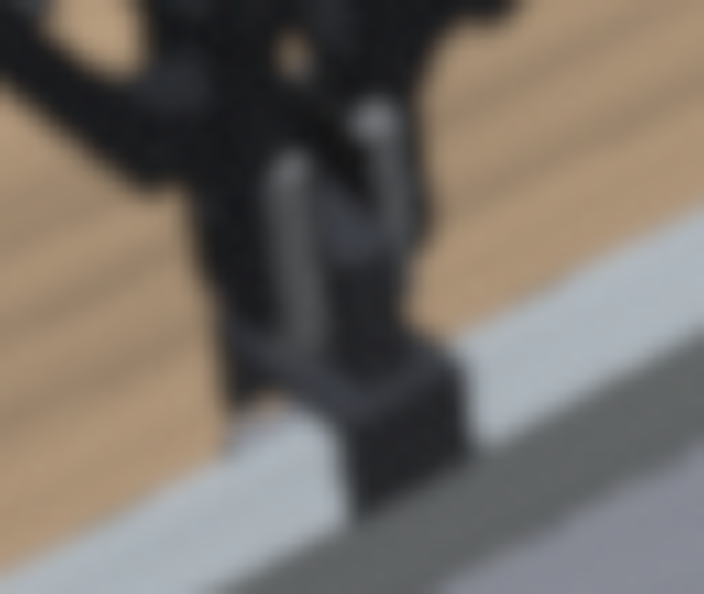

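Relative to the tube's near edge, the leg sits where a centred clip should, with under 1 mm lateral error. Lowering.

carry_out:
  moves:
    - [[0,0,0],[0.05,0,0.5],0]
    - [[0,0,0],[0.05,0,1.0],0]
    - [[0,0,0],[0.05,0,1.5],0]
    - [[0,0,0],[0.05,0,1.75],0]
    - [[0,0,0],[0.05,0,1.8],0]

```text
t: 19.73
eef_pos: [0.521, -0.0115, 0.0964]
tool_rot: [-0.059, 0.996, -0.074, 0.004]
contact_force: [0.3, 0.4, -0.2]
gripper_width: 0.104
```

carry_out:
  moves:
    - [[0,0,0],[0,0,0.05],0]
    - [[0,0,0],[0,0,0.05],0]

```text
t: 19.98
eef_pos: [0.5212, -0.0114, 0.0962]
tool_rot: [-0.059, 0.996, -0.074, 0.005]
contact_force: [0.1, 0.8, -0.9]
gripper_width: 0.108
```

Run:
```python
from tube import *
goal(place(0),RP); print(bot.get_obs()['contact_force'],bot.get_obs()['gripper_width'])
```

```text
t 19.98 pos [ 0.5212 -0.0114  0.0962] F [ 0.07  0.79 -0.85] turn [ 0.05 -0.02 -0.03] shift cm [ 0.12 -0.01  0.11]
[ 0.07001774  0.78831299 -0.85139982] 0.10797227705912173
```

carry_out:
  moves:
    - [[0,0,0],[0,0,0.04],0]
    - [[0,0,0],[0,0,0.08],0]
    - [[0,0,0],[0,0,0.08],0]

```text
t: 20.35
eef_pos: [0.5211, -0.0113, 0.0953]
tool_rot: [-0.059, 0.996, -0.074, 0.004]
contact_force: [-0.2, -0.3, -1.0]
gripper_width: 0.111
```

carry_out:
  moves:
    - [[0,0,0],[0,0,0.04],0]
    - [[0,0,0],[0,0,0.04],0]

```text
t: 20.6
eef_pos: [0.5211, -0.0113, 0.095]
tool_rot: [-0.059, 0.996, -0.074, 0.004]
contact_force: [0.1, 0.2, 0.5]
gripper_width: 0.112
```

carry_out:
  moves:
    - [[0,0,0],[0,0,0.03],0]
    - [[0,0,0],[0,0,0.03],0]

```text
t: 20.85
eef_pos: [0.5212, -0.0113, 0.0949]
tool_rot: [-0.059, 0.995, -0.074, 0.005]
contact_force: [-0.7, 0.6, 5.1]
gripper_width: 0.107
```

carry_out:
  moves:
    - [[0,0,0],[0,0,0.03],0]
    - [[0,0,0],[0,0,0.03],0]

```text
t: 21.1
eef_pos: [0.5213, -0.0113, 0.0948]
tool_rot: [-0.06, 0.995, -0.074, 0.005]
contact_force: [-1.7, -0.0, 8.9]
gripper_width: 0.111
```

carry_out:
  moves:
    - [[0,0,0],[0,0,-0.06],0]
    - [[0,0,0],[0,0,-0.06],1.3]
    - [[0,0,0],[0,0,-0.06],2]
    - [[0,0,0],[0,0,-0.06],3.5]
    - [[0,0,0],[0,0,-0.06],3.5]

```text
t: 21.72
eef_pos: [0.5211, -0.0113, 0.0949]
tool_rot: [-0.059, 0.996, -0.074, 0.004]
contact_force: [0.1, 0.9, 0.0]
gripper_width: 0.412
```

carry_out:
  moves:
    - [[0,0,0],[0,0,-1],3.5]
    - [[0,0,0],[0,0,-3],3.5]
    - [[0,0,0],[0,0,-7],3.5]
    - [[0,0,0],[0,0,-12],3.5]
    - [[0,0,0],[-6,0,-16],3.5]

```text
t: 22.35
eef_pos: [0.4699, -0.0229, 0.2514]
tool_rot: [-0.058, 0.996, -0.074, 0.007]
contact_force: [-1.5, 1.3, 2.3]
gripper_width: 0.406
```

carry_out:
  moves:
    - [[0,0,0],[-2,-5,0],3.5]
    - [[0,0,0],[-4,-11,0],3.5]
    - [[0,0,0],[-4,-17,0],3.5]
    - [[0,0,0],[-4,-22,0],3.5]
    - [[0,0,0],[-4,-26,0],3.5]

```text
t: 22.98
eef_pos: [0.4653, 0.2415, 0.2803]
tool_rot: [-0.06, 0.996, -0.073, 0.005]
contact_force: [0.1, -0.6, -0.5]
gripper_width: 0.411
```

Run:
```python
from tube import *
im=snap('scene','f.png'); t=snap('top','ft.png'); o=bot.get_obs(); print(o['t'],o['eef_pos'])
hsv=cv2.cvtColor(t,cv2.COLOR_RGB2HSV)
ci=proj('top',tp(0,-.002,.03))[0].astype(int); print('exp top',ci,'edge',proj('top',np.r_[EDGE,.045]))
m=np.zeros(t.shape[:2],np.uint8); m[ci[1]-20:ci[1]+20,ci[0]-25:ci[0]+25]=1
m&=(hsv[...,2]<75).astype(np.uint8)
k,l,st,_=cv2.connectedComponentsWithStats(m); i=1+st[1:,4].argmax(); ys,xs=np.nonzero(l==i); r=cv2.minAreaRect(np.c_[xs,ys].astype(np.float32))
B=cv2.boxPoints(r); W=atz('top',B,.045+.029)[:,:2]; c=W.mean(0)-EDGE; print('clip rect',r,'sides',np.linalg.norm(np.diff(W,axis=0),axis=1),'y,x in edge frame',c@-n,c@np.array([.9892,-.1467]))
print('expected plate top y for seated', (tp(0,-.002,.029)[:2]-EDGE)@-n)
x=cv2.resize(im[170:300,220:350,::-1],(390,390),interpolation=cv2.INTER_CUBIC); y=cv2.resize(t[205:295,280:370,::-1],(390,390),interpolation=cv2.INTER_CUBIC)
cv2.imwrite('pics/fc.png',np.hstack([x,y]))
for l in('tin','pot','driver'): print(l,[np.round(d['location']).tolist() for d in bot.silhouettes(l,'top')[:1]])
tubepose('f')
```

```text
23.075 [0.46526224 0.24433944 0.28019504]
exp top [328 253] edge [[325.89150531 253.81699942]]
clip rect ((328.42999267578125, 252.48997497558594), (11.172287940979004, 16.68772315979004), 8.130102157592773) sides [0.0367733  0.02461538 0.03675509] y,x in edge frame -0.0054734523512461565 0.002086308015582805
expected plate top y for seated -0.005457476094477644
tin [[462.0, 196.0]]
pot [[177.0, 171.0]]
driver [[483.0, 320.0]]
tube nose/tail y [-0.2066 -0.0188] lateral [-0.0122  0.013   0.0102 -0.0148]
```

View pics/fc.png

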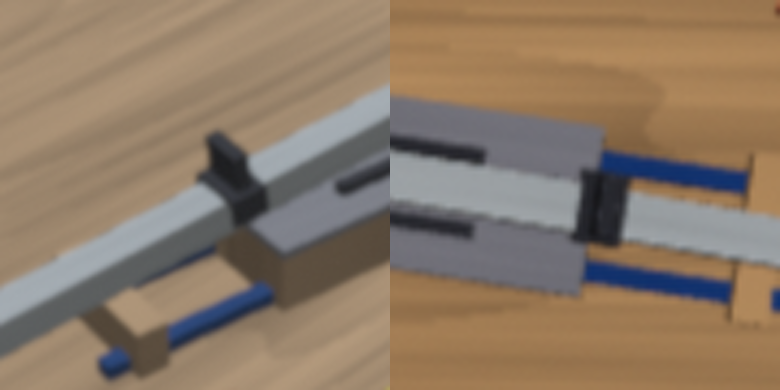

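The clip is astride the tube and fully down. It measures y = -5.5 mm against an expected -5.5 mm, and the plate sides read 36.8 x 24.6 mm. The nose has not moved since the tip, and the bystanders are where they started. Handing in.

```bash
python3 -c "
from station import bot
print(bot.hand_in(), bot.get_obs()['t'])"
```

```text
the job is handed in; nothing more can be done
the job is handed in; nothing more can be done
```

The tube lies tipped on the catch with the dark steel clip fully down on it at the balance point I found. I handed the job in at about 23 s of the 72 s. The hand-in gives no verdict, so what follows is my own checking.

- **Tipping:** I pushed the tube in 4 mm nudges, backing the finger off after each one. It tipped with mid-length about 10 mm past the edge; one nudge earlier, at about 6 mm, it had stayed flat. That puts the balance point about 8 mm from mid-length towards the tail, give or take 2 mm plus the camera error.
- **Clip along the tube:** The last top-view measurement agreed with the planned spot to within 0.1 mm, and its heading was along the tube.
- **Clip across the tube:** It sat about 2 mm off centre in that view, inside the 5 mm limit.
- **Forces:** The largest reading while seating the clip was about 9 N. Readings while pushing the tube, taken only at the end of each move, were about 3 N.
- **Everything else:** The tin, pot and driver were within 1 to 2 pixels of where they started. The tube's nose had not moved since it tipped. The arm hid the tail in the last top view.

**Cameras disagreed:** The scene camera put things about 3 to 4 mm sideways and 2 mm along the tube from the top camera. The arm's contact with the tail matched the top camera along the tube, so I relied on that one.

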